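# Put three bench parts back in their own trays

## Robot

A 6-joint arm with a two-finger parallel gripper is mounted at the origin on a cart in front of the work surface, level with it; the furniture and walls round the work are solid. World frame = base frame: x ahead of the robot, y to its left, z up, the work surface at z = 0. Lengths are in m, angles in degrees, forces in N, time in s.
With the tool pointing down it reaches from about 0.325 to 0.775 m from the base axis. Payload 5.5 kg.
Tool frame: the origin (TCP) lies at the centre of the arm's flange, where the gripper is bolted on; the fingertips stand 182 mm ahead of it and the grasp point (between the pads) lies 163 mm ahead of it; z points along the fingers, y is the line along which they close (so a half turn about z gives the same grasp; the last joint's range is limited). The gripper opens to 88 mm and grips with 3 to 60 N. Pads are 20 mm wide; open, the fingers measure 115 mm over their backs; the gripper's body (75 mm by 178 mm) begins 61 mm behind the grasp point.
Start: joints at [-70.285, 5.22, 70.514, -0, 104.267, -3.249], TCP at [0.234, -0.552, 0.405] pointing down, gripper open.
Joint ranges: [-164.24, 164.24], [-49.07, 125.15], [9.68, 141.18], [-86.29, 266.29], [3.28, 154.24], [-151.56, 151.56]. Speed limits (degrees/s): [147.25, 147.25, 172.46, 180, 180, 180].

## Interface

Orientations are given as [roll, pitch, yaw] about the fixed x, y, z axes, in that order (R = Rz(yaw) Ry(pitch) Rx(roll)).
In Python, from station import r gives the robot as it stands. The module is installed in compiled form; this text tells all that it offers. Calls block until the motion is done:
- r.reach(position, orientation): joint-space move of the TCP to a pose.
- r.servo_line(position, rotation=None, speed=0.15): straight line of the TCP; rotation=None keeps the orientation; speed is the mean speed in m/s.
- r.move_joints(angles): joint-space move.
- r.let_go() and r.grab(squeeze=None): open the fingers fully, or close them until they stop; squeeze is the grip in N (None keeps the last).
- r.wait(seconds).
- r.inverse_kinematics(position, orientation): joint angles nearest the present ones, or None.
- r.sense(): the state.
- r.snapshot(name): name is "scene" or "top"; returns a dict with "frame" (420x560x3 uint8, red, green, blue), "fx", "fy", "cx", "cy" (pixels), "R" (3x3) and "t" (3): a world point X has camera coordinates R X + t. Camera axes: x right, y down, z forward; pixel columns grow to the right and rows downward; lengths in m; the calibration is good to about 2 mm. A picture is of the moment at which its call begins. There is no depth.
A pose or a line that the arm cannot do raises r.IKError and nothing moves.
- r.hand_in(): hands the job in; it is judged then, once.
The state is a dict: "clock": time; "joints": joint angles; "joint_vel": joint speeds; "joint_torque": joint torques, N m; "tcp_pos": TCP position; "orientation": TCP orientation; "contact_force": force on the tool from outside, world axes, zero at the start; "torque": the same for the moment, N m; "opening": finger opening in m; "gripper_force": force on a finger pad.
Only numpy, scipy, OpenCV 4.12 (cv2) and the standard library are available. Lean on these libraries where they do the work, as an engineer would, in place of code of your own. Each camera call takes 0.05 s, during which the arm holds its last target. There are 200 camera calls.

## Task

The flux tin, the plug adapter and the junction block have got into each other's trays: put them right, first parking one of them in the middle of the bare rubber mat and letting go of it there while you shift the others. At the end the round tin sits in the round tray, the plug adapter in the square tray, and the long junction block in the oblong tray with its length along the tray's, each flat on the tray's floor, right way up, well centred and released. Leave everything else on the table where it is.

Things in the scene. Friction and masses are not known exactly. Their poses are not given: they have to be found in the camera images.
- flux_tin: cream-coloured flat round closed tin, 48 mm diameter, 21 mm high, about 50 g; starts in the square tray. Origin: centre of its underside, z up
- plug_adapter: squat black plug-in power adapter standing on its flat face with two metal pins pointing up; body 35 mm (along its x) by 50 mm (along its y) by 34 mm high, pins reach 46 mm; about 160 g; starts in the oblong tray, roughly along it. Origin: centre of its underside, z up
- junction_block: long black rectangular junction block, 37 mm (along its x) by 75 mm (along its y) by 24 mm high (two screw heads reach 26 mm), about 90 g; starts in the round tray. Origin: centre of its underside, z up
- round_tray: low grey round tray, 100 mm outside diameter, fixed to the table, floor 3 mm thick, rim 3 mm thick and 7 mm high over the table. Origin: centre of the underside (table level), z up
- oblong_tray: low grey oblong tray, outside 62 mm (along its x) by 110 mm (along its y), fixed to the table, floor 3 mm thick, rim 3 mm thick and 7 mm high over the table. Origin: centre of the underside (table level), z up
- square_tray: low grey square tray, outside 86 by 86 mm, fixed to the table, floor 3 mm thick, rim 3 mm thick and 7 mm high over the table. Origin: centre of the underside (table level), z up
- mat: dark square rubber mat, 100 by 100 mm, 3 mm thick, fixed flat on the table, empty at the start: the parking place. Origin: centre of its underside, z up
- battery: bystander: nine-volt block battery standing upright, 18 by 27 mm, 48 mm high, loose. Origin: centre of its underside
- tape_roll: bystander: dark roll of tape lying flat, 55 mm diameter, 19 mm high, with a hole in the middle, loose. Origin: centre of its underside
- tweezers: bystander: metal tweezers lying on their side, 12 by 120 (along their y) by 10 mm, loose. Origin: centre of the underside
Things that resemble listed ones, but are neither listed nor needed, are in the scene too. Of the things shaped like the flux_tin, the cream one is meant.

How it is judged (in metres and radians):
On the way:
1. one of the three things stands upright on the mat, within 40 mm of its middle, released (((horizontal distance between flux_tin and mat below 0.04 m and z of flux_tin in the frame of mat below 0.007 m and angle between flux_tin's own z axis and vertical below 0.1 rad and linear speed of flux_tin below 0.02 m/s and contact force between the fingers and flux_tin below 0.1 N) or (horizontal distance between plug_adapter and mat below 0.04 m and z of plug_adapter in the frame of mat below 0.007 m and angle between plug_adapter's own z axis and vertical below 0.1 rad and linear speed of plug_adapter below 0.02 m/s and contact force between the fingers and plug_adapter below 0.1 N) or (horizontal distance between junction_block and mat below 0.04 m and z of junction_block in the frame of mat below 0.007 m and angle between junction_block's own z axis and vertical below 0.1 rad and linear speed of junction_block below 0.02 m/s and contact force between the fingers and junction_block below 0.1 N))), for 0.2 s.
At the end, for the whole second after the job is handed in: Tin in the round, adapter in the square, block in the oblong tray: each within 12 mm of its tray's centre, on its floor (origin under 6 mm above the tray's underside), upright within 0.08 rad, released, at rest; block along the tray within 0.2 rad, either way round (horizontal distance between flux_tin and round_tray below 0.012 m and z of flux_tin in the frame of round_tray below 0.006 m and angle between each of flux_tin, plug_adapter, junction_block's own z axis and vertical below 0.08 rad and linear speed of each of flux_tin, plug_adapter, junction_block below 0.01 m/s and contact force between the fingers and flux_tin below 0.1 N and horizontal distance between plug_adapter and square_tray below 0.012 m and z of plug_adapter in the frame of square_tray below 0.006 m and contact force between the fingers and plug_adapter below 0.1 N and horizontal distance between junction_block and oblong_tray below 0.012 m and z of junction_block in the frame of oblong_tray below 0.006 m and contact force between the fingers and junction_block below 0.1 N and angle between the y axis of junction_block and the y axis of oblong_tray, either way round below 0.2 rad); the robot touches nothing.
It fails at once if a loose bystander (battery, tape roll or tweezers) is moved more than 25 mm, or the battery is tipped over (distance of any of battery, tape_roll, tweezers from where it was at the start of the episode above 0.025 m or angle between battery's own z axis and vertical above 0.5 rad).
It also fails if it takes over 104 s, if anything falls off the work surface, if the arm or the gripper's body presses on something with over 40 N, if the wrist force passes 120 N, or if a joint passes its speed limit or range.

## Working session

There is one attempt and no reset: what is moved stays moved. The work goes in short steps, each a Python script; the robot and the scene stay as the last script left them, time stands still between calls to the robot, and variables do not carry over. Pictures are saved under pics/ and viewed, at most 14 in all, crops included, and the job is handed in when it is done.

```bash
mkdir -p pics
cat > h.py <<'E'
import numpy as np, cv2
from station import r
def snap(cam, name=None):
    s=r.snapshot(cam)
    if name: cv2.imwrite(f'pics/{name}.png', cv2.cvtColor(s['frame'],cv2.COLOR_RGB2BGR))
    return s
def cast(s,uv,z):
    R=np.array(s['R']);t=np.array(s['t']);c=-R.T@t
    d=R.T@np.array([(uv[0]-s['cx'])/s['fx'],(uv[1]-s['cy'])/s['fy'],1])
    return c+d*(z-c[2])/d[2]
def proj(s,X):
    p=np.array(s['R'])@np.array(X)+np.array(s['t']); return s['fx']*p[0]/p[2]+s['cx'],s['fy']*p[1]/p[2]+s['cy']
E
python3 - <<'E'
from h import *
for c in('scene','top'):
    s=snap(c,c+'0'); R=np.array(s['R']); print(c,s['fx'],s['cx'],s['cy'],(-R.T@s['t']).round(3),R.round(3).tolist())
    np.save(c+'.npy',s,allow_pickle=True)
print(r.sense())
E
```

```text
scene 398.3995304321255 283.02053853462667 207.84426553833276 [0.167 0.495 0.616] [[-0.842, -0.539, -0.003], [-0.357, 0.561, -0.747], [0.404, -0.628, -0.665]]
top 435.11813287820655 278.0148304293624 205.2623116619797 [ 0.418 -0.03   0.874] [[0.011, -1.0, 0.006], [-0.991, -0.011, -0.13], [0.13, -0.004, -0.992]]
{'clock': 0.1, 'joints': array([-7.02866521e+01,  5.25983538e+00,  7.05714657e+01,  1.66680500e-03,
        1.04266357e+02, -3.24978556e+00]), 'joint_vel': array([-0.04264241, -0.10459971, -0.19591396, -0.05414125, -0.03518265,
        0.10518737]), 'joint_torque': array([ 4.09656175e-03, -4.47855127e+01, -4.07570171e+01,  7.01416167e-02,
        2.83405068e-02, -1.35510218e-04]), 'tcp_pos': array([ 0.23409724, -0.55251852,  0.40364344]), 'orientation': array([-1.79902591e+02, -7.14964604e-03,  2.29635368e+01]), 'contact_force': array([ 0.68078767,  0.27415924, -0.54796365]), 'torque': array([-0.02727924, -0.03218347,  0.03364594]), 'gripper_force': 0.0, 'opening': 0.08742338010104583}
```

View pics/top0.png

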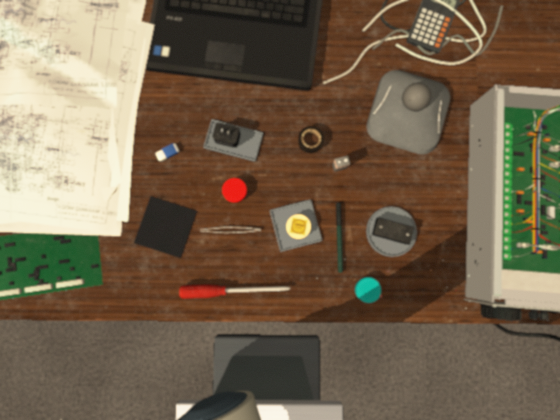

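View pics/scene0.png

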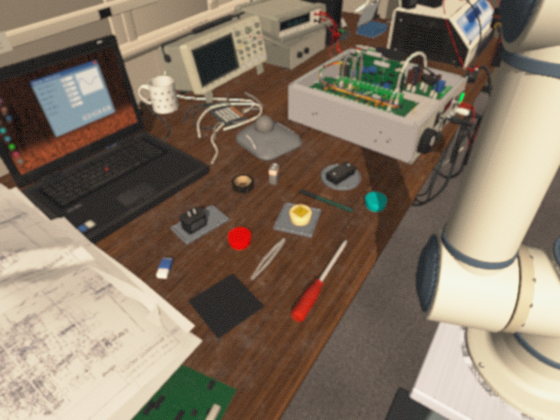

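Top view: mat (166,227), oblong tray with adapter (233,140), square tray with a cream tin (297,226), and round tray with junction block (392,232). Tin candidates are red (234,190), teal (368,290) and cream (298,226). The cream one in the square tray fits the description. The battery is at (343,161), the tape roll at (311,139) and the tweezers at (230,230).

Run:
```python
from h import *
a=cv2.imread('pics/top0.png')
cv2.imwrite('pics/crop0.png',cv2.resize(a[110:270,195:430],None,fx=3.4,fy=3.4,interpolation=cv2.INTER_CUBIC))
for p in [(215,147),(250,155),(280,240),(310,210),(375,215),(410,255),(150,230),(270,170),(440,120),(228,133),(392,232),(300,226)]: print(p,cv2.cvtColor(a,cv2.COLOR_BGR2HSV)[p[1],p[0]])
```

```text
(215, 147) [ 24  30 119]
(250, 155) [ 23  30 138]
(280, 240) [ 25  25 110]
(310, 210) [24 26 98]
(375, 215) [ 23  25 131]
(410, 255) [ 12 172  98]
(150, 230) [21 43 42]
(270, 170) [ 13 150 100]
(440, 120) [ 21  48 128]
(228, 133) [ 20  54 103]
(392, 232) [16 61 71]
(300, 226) [ 22 202 217]
```

View pics/crop0.png

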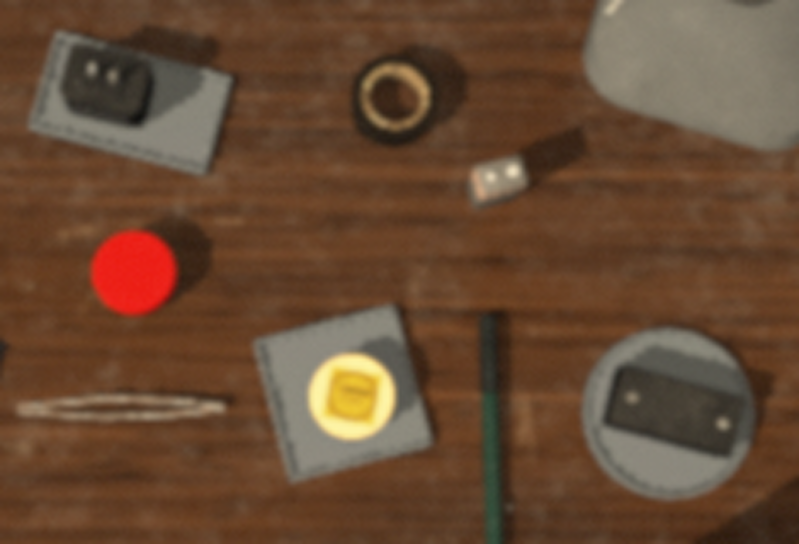

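The crop confirms it: the cream tin (crop 352,396) has a yellow label, and red and teal are the only other tins. Next I measure everything.

```bash
cat >> h.py <<'E'
def quad(s,pts,z):
    """centre, size and long-axis yaw of hull of pixels cast on z"""
    w=np.array([cast(s,p,z)[:2] for p in pts],np.float32)*1000
    (c,sz,a)=cv2.minAreaRect(w)
    if sz[0]<sz[1]: a+=90; sz=sz[::-1]
    return np.round(np.array(c)/1000,4),np.round(sz,1),round((a+90)%180-90,1)
def blob(m,box):
    x0,y0,x1,y1=box; k=np.zeros_like(m); k[y0:y1,x0:x1]=m[y0:y1,x0:x1]
    k=cv2.morphologyEx(k,cv2.MORPH_OPEN,np.ones((3,3)))
    cs=cv2.findContours(k,cv2.RETR_EXTERNAL,cv2.CHAIN_APPROX_NONE)[0]
    return max(cs,key=cv2.contourArea)[:,0,:].astype(float)
E
python3 - <<'E'
from h import *
s=np.load('top.npy',allow_pickle=True).item()
hsv=cv2.cvtColor(s['frame'],cv2.COLOR_RGB2HSV)
m=((hsv[...,1]<85)).astype(np.uint8)*255
for n,b,z in [('obl',(198,112,270,165),.007),('sq',(265,195,325,255),.007),('mat',(128,190,203,262),.003),('round',(362,200,422,262),.007)]:
    p=blob(m,b)
    print(n,quad(s,p,z))
    if n=='round':
        w=np.array([cast(s,q,z)[:2] for q in p],np.float32); print(cv2.minEnclosingCircle(w), cv2.fitEllipse(w*1000))
mt=((hsv[...,1]>85)&(hsv[...,2]>170)).astype(np.uint8)*255
p=blob(mt,(275,205,320,245)); print('tin',quad(s,p,.021),cv2.minEnclosingCircle(np.array([cast(s,q,.024)[:2] for q in p],np.float32)))
f=lambda l:[np.array(q)/3.4+np.array([195,110]) -.35 for q in l]
print('obl hand',quad(s,f([(60,32),(234,75),(208,172),(28,128)]),.007))
print('sq hand',quad(s,f([(253,340),(395,305),(433,440),(296,481)]),.007))
print('block',quad(s,f([(622,366),(745,397),(728,457),(604,422)]),.027))
print('adapter top',quad(s,f([(67,43),(150,50),(140,125),(62,112)]),.037))
for n,q,z in [('batt',(500,178),.048),('tape',(395,98),.019),('red',(134,272),.02),('tw1',(20,408),.01),('tw2',(225,406),.01),('pin1',(91,69),.049),('pin2',(112,74),.049)]: print(n,cast(s,f([q])[0],z).round(3))
# scene view enlarged
a=cv2.imread('pics/scene0.png'); cv2.imwrite('pics/crop1.png',np.hstack([cv2.resize(a[190:250,165:235],None,fx=5.5,fy=5.5,interpolation=2),cv2.resize(a[150:210,310:380],None,fx=5.5,fy=5.5,interpolation=2)]))
E
```

```text
obl (array([0.6666, 0.0602]), array([113.1,  66.5]), 75.8)
sq (array([ 0.4932, -0.0688]), array([89. , 88.4]), -75.3)
mat (array([0.4875, 0.1924]), array([96.9, 96.9]), -16.9)
round (array([ 0.4831, -0.2595]), array([100.4, 100. ]), -89.4)
((0.4832674562931061, -0.26009348034858704), 0.0515763945877552) ((483.0166015625, -259.6893615722656), (99.56036376953125, 100.92237091064453), 40.21931076049805)
tin (array([ 0.4896, -0.0729]), array([47.3, 47.3]), -89.4) ((0.4889412522315979, -0.07306107878684998), 0.025198329240083694)
obl hand (array([0.667, 0.06 ]), array([111.8,  62.4]), 76.4)
sq hand (array([ 0.4944, -0.0694]), array([86.6, 86.6]), 17.2)
block (array([ 0.4831, -0.2582]), array([74.5, 36.1]), 74.8)
adapter top (array([0.6687, 0.0727]), array([48.7, 45.3]), 85.7)
batt [ 0.613 -0.156  0.048]
tape [ 0.668 -0.098  0.019]
red [0.561 0.055 0.02 ]
tw1 [0.481 0.12  0.01 ]
tw2 [0.484 0.001 0.01 ]
pin1 [0.674 0.079 0.049]
pin2 [0.671 0.067 0.049]
```

View pics/crop1.png

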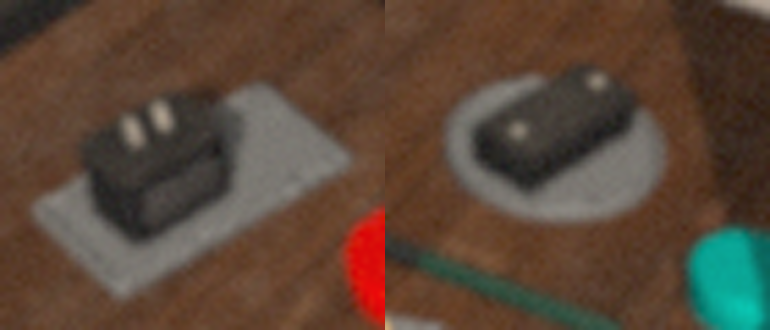

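The scene crop shows the adapter aligned with the oblong tray, pins at (135,130) and (162,115), and the block flat in the round tray. The plan is tin to mat, adapter to square, block to oblong, tin to round. I grip nearly along x and keep the fingertips about 4 mm above the rims.

```bash
cat >> h.py <<'E'
UP=0.29; HOME=[-70.285,5.22,70.514,0,104.267,-3.249]
OBL,SQ,MAT,RND=(.667,.060),(.4938,-.069),(.4875,.1924),(.483,-.2596)
def go(xy,cy): # cy: closing-line yaw, in deg
    r.reach([*xy,UP],[180,0,cy+90])
def st(l):
    s=r.sense(); print(l,round(s['clock'],1),s['tcp_pos'].round(4),round(s['opening'],4),round(s['gripper_force'],1),s['contact_force'].round(1))
def pick(xy,cy,tip=.0115,sq=20):
    go(xy,cy); r.servo_line([*xy,tip+.182],speed=.1); st('down'); r.grab(sq); r.wait(.2); st('grab')
    r.servo_line([*xy,UP]); st('up')
def place(xy,cy,tip=.0115):
    go(xy,cy); r.servo_line([*xy,tip+.182+.03]); r.servo_line([*xy,tip+.182+.0005],speed=.03); r.wait(.2); st('at'); r.let_go(); r.wait(.2); st('open')
    r.servo_line([*xy,UP])
E
python3 - <<'E'
from h import *
st('start')
pick((.489,-.073),-15)
place(MAT,-15)
r.move_joints(HOME); snap('top','top1'); st('home')
a=cv2.imread('pics/top1.png'); cv2.imwrite('pics/crop2.png',cv2.resize(a[110:270,130:430],None,fx=2.6,fy=2.6,interpolation=2))
E
```

```text
start 0.1 [ 0.2341 -0.5525  0.4036] 0.0874 0.0 [ 0.7  0.3 -0.5]
down 3.2 [ 0.4893 -0.0731  0.1944] 0.0881 0.0 [0.5 0.1 0.4]
grab 4.1 [ 0.489  -0.073   0.1935] 0.0477 20.0 [1.  1.1 0.7]
up 4.9 [ 0.4888 -0.0729  0.2889] 0.0481 20.0 [-0.5  0.2 -2.2]
at 7.9 [0.4876 0.1924 0.1942] 0.0479 20.0 [ 0.   0.3 -1.3]
open 8.8 [0.4875 0.1924 0.194 ] 0.0878 0.0 [ 0.8  0.  -0.3]
home 12.5 [ 0.2348 -0.5521  0.4045] 0.088 0.0 [ 0.6 -0.1 -0.1]
```

View pics/crop2.png

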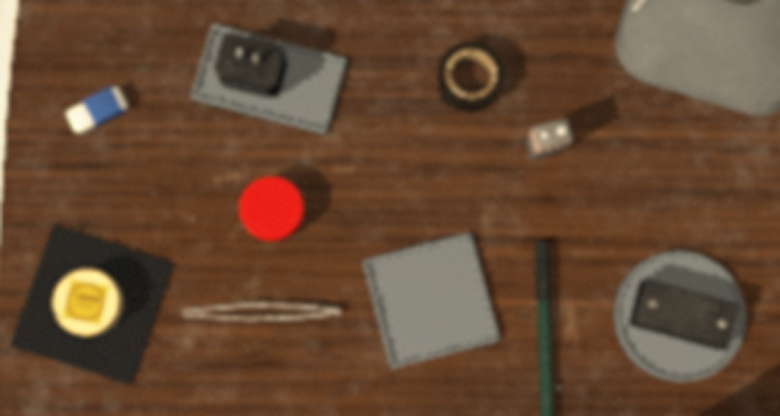

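The tin stands on the mat (crop 87,301) and the bystanders are unmoved. Next the adapter.

Run:
```python
from h import *
pick((.672,.0725),-14,tip=.013,sq=30)
place(SQ,15,tip=.013)
r.move_joints(HOME); s=snap('top','top2'); np.save('top2.npy',s,allow_pickle=True); st('home')
a=cv2.imread('pics/top2.png'); cv2.imwrite('pics/crop3.png',cv2.resize(a[110:270,195:430],None,fx=3.4,fy=3.4,interpolation=2))
```

```text
down 16.3 [0.6723 0.0725 0.1962] 0.0875 0.0 [ 0.  -0.8 -0.2]
grab 17.4 [0.672  0.0725 0.195 ] 0.0357 30.0 [ 1.1 -1.  -0.5]
up 18.1 [0.6718 0.0725 0.2885] 0.0358 30.0 [ 0.4 -0.7 -2.9]
at 21.0 [ 0.4939 -0.069   0.1957] 0.0356 30.0 [-0.1 -0.  -2. ]
open 22.1 [ 0.4938 -0.069   0.1955] 0.0878 0.0 [-0.9  1.  -0.5]
home 24.9 [ 0.235  -0.5519  0.4045] 0.0875 0.0 [0.6 0.4 0.6]
```

View pics/crop3.png

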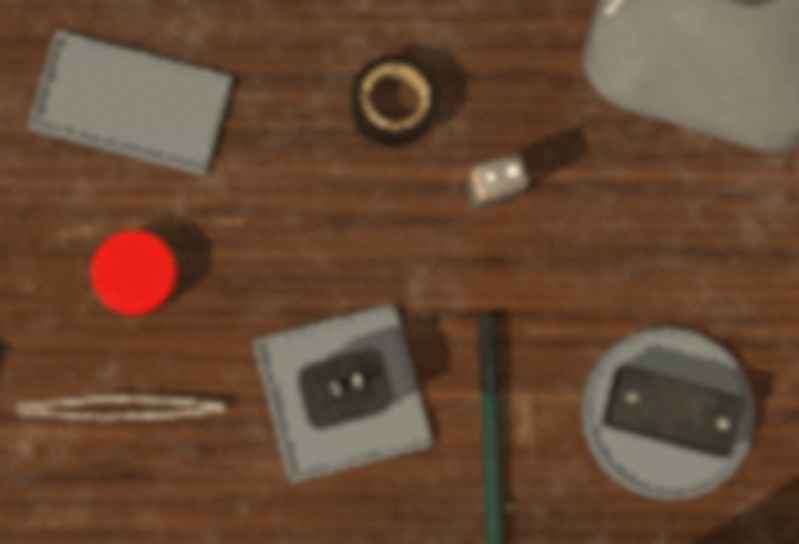

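The adapter is in the square tray, with its body centred at about crop (347,389). Next the block, then the tin.

Run:
```python
from h import *
s=np.load('top2.npy',allow_pickle=True).item()
f=lambda l:[np.array(q)/3.4+np.array([195,110]) -.35 for q in l]
print('adapter',quad(s,f([(300,373),(383,348),(393,403),(312,430)]),.034))
pick((.483,-.2585),-15,tip=.0105,sq=25)
place(OBL,-14,tip=.0105)
pick(MAT,-15)
place(RND,-15)
r.move_joints(HOME); s=snap('top','top3'); np.save('top3.npy',s,allow_pickle=True); snap('scene','scene3'); st('home')
a=cv2.imread('pics/top3.png'); cv2.imwrite('pics/crop4.png',cv2.resize(a[110:270,195:430],None,fx=3.4,fy=3.4,interpolation=2))
```

```text
adapter (array([ 0.4923, -0.07  ]), array([52.6, 33.1]), -72.5)
down 27.6 [ 0.4833 -0.2587  0.1934] 0.0879 0.0 [ 0.4 -0.2  0.8]
grab 28.6 [ 0.483  -0.2585  0.1925] 0.0358 25.0 [ 0.2  0.9 -0.4]
up 29.4 [ 0.4828 -0.2584  0.2889] 0.0356 25.0 [-0.7 -0.3 -0.1]
at 32.7 [0.667  0.06   0.1932] 0.0359 25.0 [-0.5  0.8  0.6]
open 33.9 [0.667 0.06  0.193] 0.0878 0.0 [ 0.6 -0.1  0.8]
down 36.7 [0.4878 0.1925 0.1944] 0.0877 0.0 [-0.8  0.4 -0.4]
grab 37.6 [0.4875 0.1924 0.1935] 0.0477 20.0 [-0.1 -0.7  0. ]
up 38.4 [0.4873 0.1923 0.2888] 0.0477 20.0 [-0.3 -0.8 -1.5]
at 41.9 [ 0.4831 -0.2596  0.1942] 0.0478 20.0 [-0.4  0.4 -0.7]
open 42.9 [ 0.483  -0.2596  0.194 ] 0.0877 0.0 [ 0.6 -0.1  0.9]
home 45.3 [ 0.2352 -0.5519  0.4042] 0.0879 0.0 [0.7 0.6 0.4]
```

View pics/crop4.png

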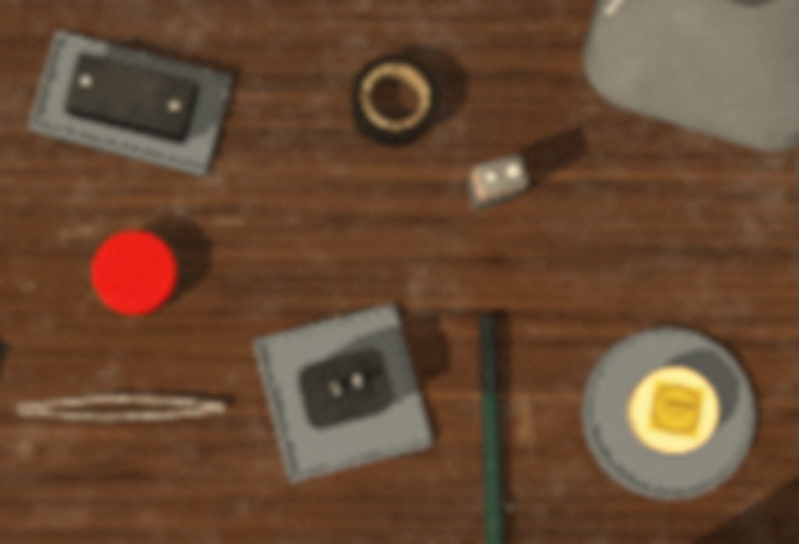

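View pics/scene3.png

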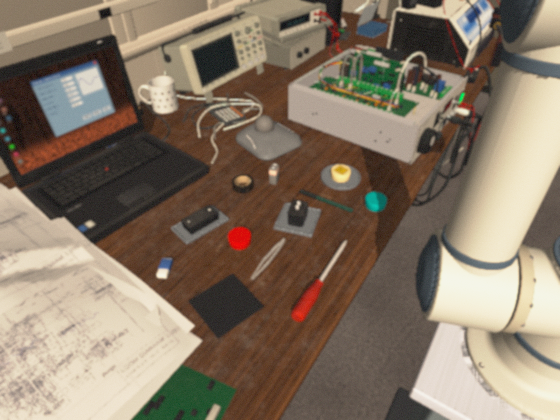

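All three sit flat in their own trays: block at crop (132,96), adapter (347,389), tin (673,410). The bystanders are unmoved. I check the block and tin offsets numerically, then hand in if they are within limits.

Run:
```python
from h import *
s=np.load('top3.npy',allow_pickle=True).item()
f=lambda l:[np.array(q)/3.4+np.array([195,110]) -.35 for q in l]
b=quad(s,f([(78,53),(198,80),(188,141),(65,107)]),.027)
t=cast(s,f([(673,410)])[0],.024)[:2]
eb,et=np.hypot(*(b[0]-OBL)),np.hypot(*(t-RND)); print(b,eb,t,et)
if eb<.008 and et<.008: print(r.hand_in())
```

```text
(array([0.664 , 0.0571]), array([75.7, 37.2]), 77.7) 0.004172529209005015 [ 0.48301661 -0.25804547] 0.0015546198675401618
the job is handed in; nothing more can be done
None
```

The job is handed in: tin in the round tray, adapter in the square, block lengthwise in the oblong, each within about 5 mm of centre by the top camera, with the tin parked on the mat first and no bystander visibly moved; `hand_in` gave no verdict.

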